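Release a bench centrifuge's sprung lid catch and hold the lid up

TASK

Open the bench centrifuge for me: pull the steel catch on the lid's front grip sideways against its spring until it lets go (to the left, seen from the front), then raise the lid by it until its front edge stands about 13 cm above where it was, so that I can get at the tubes. The lid has no stay and would slam shut, so do not let it drop at any time and finish the job still holding it up there, steady; leave the other things on the bench where they are.

Things in the scene. Friction and masses are not known exactly. Their poses are not given: they have to be found in the camera images.
- centrifuge: white drum-shaped bench centrifuge, fixed, 224 mm across, rim 130 mm high, flat round clear lid hinged at the back, black grip (52 deep x 92 wide mm, its top 144 mm over the bench) on the lid's front. Origin: centre of its underside; z up; x from its front (grip, catch) to its back (hinge); y to the left seen from the front, the way the catch is pulled. Place and yaw vary
- catch_tab (a point): grasp point on the catch's upright steel thumb piece (moves with catch and lid): 12 mm thick along the centrifuge's y (flat sides left and right), 24 mm wide along x, rounded top, standing 40 mm above the black grip. Lid shut, the point is 168 mm over the bench: 24 mm above the grip's top, 16 mm below the piece's top, mid thickness and width. Pinched on its flat sides it can pivot as the lid tilts
- catch (a joint): travel of the catch along the centrifuge's +y, m: 0 at rest (hooked under the striker plate), 0.018 at its stop. Spring about 4 N at rest, 9 N at the stop; it springs back when let go. It holds the lid down until beyond about 0.011. Once the lid is about 20 mm up at the front it need no longer be held aside. It is carried by the lid: lifting it lifts the lid
- lid_hinge (a point): middle of the lid's hinge pin, 134 mm over the bench, 128 mm behind the drum's axis; the pin runs along the centrifuge's y. The catch's thumb piece is 256 mm in front of it
- lid (a joint): opening angle of the lid, rad: 0 shut, grows as the front edge rises and swings back about the hinge pin (0.53 = front edge about 130 mm up). The lid weighs 0.3 to 0.65 kg, which takes 2 to 4 N at the catch, and it falls shut by itself
- tube_rack: bystander: blue rack full of yellow-capped tubes, 75 x 110 x 98 mm, 0.35 kg, loose on the bench beside the centrifuge (either side); origin centre of its underside
- cryo_box: bystander: low square fibreboard sample box, 134 x 134 x 53 mm, 0.3 kg, loose on the bench on the other side of the centrifuge; origin centre of its underside
- timer: bystander: flat white bench timer, 64 x 64 x 20 mm, loose in front of the centrifuge to the right; origin centre of its underside
- marker: bystander: marker pen lying in front of the centrifuge to the left, 125 x 14 x 14 mm; origin middle of its underside
- reagent: bystander: round amber reagent bottle, diameter 70, height 160 mm, near a side of the bench; origin centre of its underside
- beaker: bystander: glass beaker, diameter 76, height 100 mm, near a side of the bench; origin centre of its underside
- pipette: bystander: grey hand pipette lying on the bench at the left, about 265 x 30 x 26 mm; origin on its underside near the middle

How it is judged:
By the outcome, as a careful person would: the job done as asked, in the order asked, and still so for the second after the job is handed in, while the arm keeps its last pose, push and grip.
It also fails if it takes over 32 s, if anything falls off the work surface, if the arm or the gripper's body presses on something with over 40 N, if the wrist force passes 120 N, or if a joint passes its speed limit or range.

ROBOT

A 7-joint arm with a two-finger parallel gripper is mounted at the origin on the work surface. World frame = base frame: x ahead of the robot, y to its left, z up, the work surface at z = 0. Lengths are in mm, angles in rad, forces in N, time in s.
With the tool pointing down it reaches from about 375 to 925 mm from the base axis. Payload 3.1 kg.
Tool frame: the origin (TCP) lies between the finger pads; the fingertips stand 25 mm ahead of it and the grasp point (between the pads) lies 6 mm ahead of it; z points along the fingers, y is the line along which they close (so a half turn about z gives the same grasp; the last joint's range is limited). The gripper opens to 85 mm and grips with 20 to 120 N. Pads are 22 mm wide; open, the fingers measure 114 mm over their backs; the gripper's body (76 mm by 85 mm) begins 54 mm behind the grasp point. The pads swing forward as they close: fully open they stand 13 mm farther back than shut.
Start: joints at [-1.355, 0.383, 0.044, 1.598, -0.018, 1.161, -0.05], TCP at [200.617, 618.269, 256.269] pointing down, gripper open.
Joint ranges: [-2.61, 2.61], [-0.41, 2.15], [-1.48, 1.57], [0, 2.5], [-1.57, 4.71], [0.05, 1.97], [-2.85, 2.85]. Speed limits (rad/s): [2.79, 2.79, 3.14, 3.14, 3.14, 3.14, 3.14].

INTERFACE

Orientations are given as a 3x3 rotation matrix whose columns are the frame's x, y, z axes.
In Python, from workcell import r, grab_frame, camera_model, models gives the robot as it stands.
- The arm moves only by the tool send_rows, never from a script. Its argument "moves" is one flat list of numbers, 5 for each row, row after row: the opening, from 0 (shut) to 1 (fully open), then the shift along the tool's x, y, z in cm, then the turn about the tool's z in rad. A call has 1 to 20 rows; each row is the pose to reach, as a shift and turn from the pose commanded when the call began, along the tool's axes at that moment; what a row does not reach only later rows make up. A row lasts 1/8 s, in which the tool goes at most 62.5 mm and 10.7 degrees, less where a joint would pass 70% of its speed; a pose out of reach is approached as far as the arm can. A call with a gripper value outside its range is refused whole. The fingers move at their own pace and stop on an object; "force" is the grip in N (left out, the last holds). Time passes only in rows, so rows that repeat a pose let the fingers close. It gives the time, the measured TCP pose, the force, the opening and the grip force at its end, in the units of the state.
- r.read_state(): the state, without advancing time (a new reading comes with each control period).
- grab_frame(name): name is "side" or "top" or "wrist"; returns the picture (400x640x3 uint8, red, green, blue); there is no depth.
- camera_model(name): a dict with "mtx" (3x3 intrinsics, pixels), "rvec" (rotation vector, rad) and "tvec" (3), from world to camera coordinates, as OpenCV has them; the wrist camera has in their place "hand_eye" (4x4, takes a point from camera to tool coordinates, whose origin is the TCP and whose axes are the flange's). Camera axes: x right, y down, z forward; pixel columns grow to the right and rows downward; lengths in mm; the calibration is good to about 2 mm. A picture is of the moment at which its call begins: read the wrist's pose just before it. camera_model takes no time and is no camera call.
- r.close_job(): hands the job in; it is judged then, once.
Trained networks look in the newest picture that a camera, given by its name, has taken for a name from the list of things; names that differ only in an ending like _2 or _b are one class to them, and where a whole thing is asked for, a point or a joint stands for the part that bears it (a point fixed in the world has none). Each returns a list of dicts, best first, with "conf" (0 to 1); they miss things now and then, are a little off and sometimes report something else, mostly with a low value. They report only what shows in the picture. A call takes as long as a camera call.
- models.look_for(target, camera): "centre" ([x, y, z] in mm, in world coordinates, good to about 4 mm: the middle of the surface that is visible of it).
- models.cut_out(target, camera): "region" (400x640 bool, what is visible of it).
The state is a dict: "time_s": time; "qpos": joint angles; "dq": joint speeds; "tau": joint torques, N m; "eef_pos": TCP position; "ee_rot": TCP orientation; "ft_force": force on the tool from outside, world axes, zero at the start; "moment": the same for the moment, N m; "opening": finger opening in mm; "finger_force": force on a finger pad.
Only numpy, scipy, OpenCV 4.12 (cv2) and the standard library are available. Lean on these libraries where they do the work, as an engineer would, in place of code of your own. Each camera call takes 0.05 s, during which the arm holds its last target. There are 200 camera calls.

## Working session

There is one attempt and no reset: what is moved stays moved. The work goes in short steps, Python scripts to look and compute and a tool call to move; the robot and the scene stay as the last step left them, time stands still between calls to the robot, and variables do not carry over. Pictures are saved under pics/ and viewed, at most 10 in all, crops included, and the job is handed in when it is done.

Besides the shell and the picture viewer there is one more tool, called after "Call:" as name(argument=value, ...), one argument or row to a line, values as JSON. send_rows: Moves the arm, as the interface text tells. Its arguments: {"type":"object","properties":{"moves":{"type":"array"},"force":{"type":"number"}},"required":["moves"]}

```bash
mkdir -p pics; ls; python3 - <<'E'
from workcell import r,grab_frame,camera_model,models
import cv2,numpy as np
s=r.read_state();print(s['time_s'],s['eef_pos'],np.round(s['ee_rot'],3).tolist(),s['opening'])
ims=[]
for c in ('top','side'):
    im=grab_frame(c);ims.append(im)
    for t in ('centrifuge','catch_tab','lid_hinge','lid','tube_rack','cryo_box','reagent','beaker'):
        d=models.look_for(t,c)
        print(c,t,[(np.round(x['centre']).tolist(),round(x['conf'],2)) for x in d[:2]])
    cv2.imwrite(f'pics/{c}.png',im[:,:,::-1])
print(r.read_state()['time_s'])
E
```

```text
pics
0.0 [200.3574081  617.42892592 254.85168927] [[-0.951, 0.308, -0.001], [0.308, 0.951, -0.003], [-0.0, -0.003, -1.0]] 85.10989172479844
top centrifuge [([587.0, -143.0, 139.0], 0.92), ([658.0, -370.0, 53.0], 0.53)]
top catch_tab [([484.0, -181.0, 174.0], 0.44)]
top lid_hinge []
top lid [([595.0, -145.0, 143.0], 0.57)]
top tube_rack [([530.0, 64.0, 55.0], 0.71), ([659.0, -372.0, 53.0], 0.68)]
top cryo_box [([659.0, -369.0, 54.0], 0.59), ([485.0, -180.0, 177.0], 0.56)]
top reagent [([350.0, -529.0, 108.0], 0.65), ([557.0, 526.0, 56.0], 0.34)]
top beaker [([558.0, 526.0, 55.0], 0.67)]
side centrifuge [([594.0, -106.0, 137.0], 0.72)]
side catch_tab [([554.0, 504.0, 49.0], 0.5)]
side lid_hinge [([593.0, -107.0, 138.0], 0.58)]
side lid [([595.0, -129.0, 144.0], 0.58)]
side tube_rack [([523.0, 88.0, 51.0], 0.93)]
side cryo_box [([666.0, -381.0, 52.0], 0.93)]
side reagent []
side beaker [([553.0, 509.0, 53.0], 0.84), ([447.0, -303.0, 16.0], 0.62)]
0.9
```

View pics/top.png

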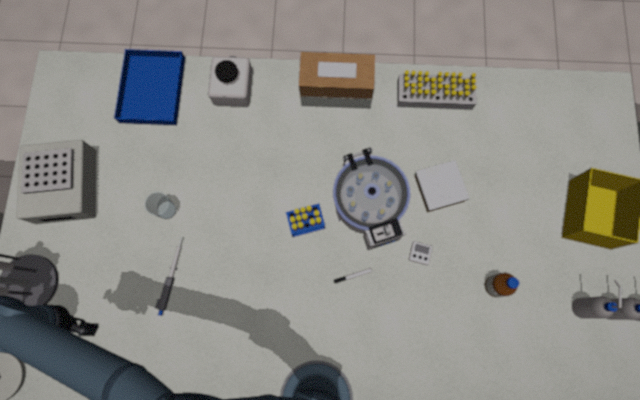

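View pics/side.png

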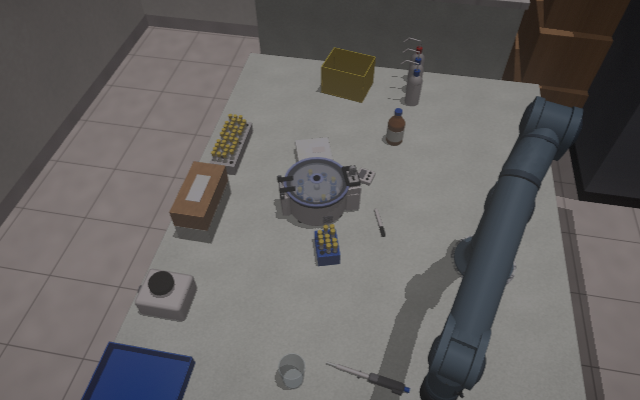

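```bash
cat > h.py <<'E'
from workcell import r,grab_frame,camera_model,models
import cv2,numpy as np
def row(target,yaw=None,s=None):
    "tool shift in cm and turn to bring TCP to target with tool y along yaw+90deg"
    s=s or r.read_state();R=np.array(s['ee_rot'])
    d=R.T@(np.array(target)-s['eef_pos'])/10
    t=None
    if yaw is not None:
        y=R.T@np.array([-np.sin(yaw),np.cos(yaw),0]);t=np.arctan2(-y[0],y[1]);t=(t+np.pi/2)%np.pi-np.pi/2
    return np.round(d,2),t
E
python3 - <<'E'
from h import *
print(np.round(camera_model('wrist')['hand_eye'],3),camera_model('wrist')['mtx'])
print(row([440,200,330],.0)); print(row([450,-170,330],.33))
m=camera_model('top');im=cv2.imread('pics/top.png')
c=cv2.resize(im[140:260,320:440],None,fx=5,fy=5,interpolation=cv2.INTER_CUBIC);cv2.imwrite('pics/topc.png',c)
def px(p): return cv2.projectPoints(np.array([p],float),m['rvec'],m['tvec'],m['mtx'],None)[0].ravel()
for yaw in (.25,.33,.4):
  for C in ((600,-140),):
    R=np.array([[np.cos(yaw),-np.sin(yaw)],[np.sin(yaw),np.cos(yaw)]])
    print(yaw,[px([*(R@[x,0]+C),z]).round(1).tolist() for x,z in((128,134),(0,130),(-128,184),(-128,144))])
E
```

```text
[[  -0.      -0.96    -0.279   71.154]
 [   1.      -0.       0.      -0.571]
 [  -0.      -0.279    0.96  -117.129]
 [   0.       0.       0.       1.   ]] [[313.79444406   0.         320.14812038]
 [  0.         313.79444406 199.84405563]
 [  0.           0.           1.        ]]
(array([-35.68, -32.4 ,  -7.37]), np.float64(-0.3137705983052137))
(array([-48.05, -67.28,  -7.37]), np.float64(-0.6437705982575217))
0.25 [[361.6, 154.6], [371.0, 194.5], [382.8, 232.5], [381.3, 234.8]]
0.33 [[358.4, 155.3], [371.0, 194.5], [386.3, 231.6], [384.7, 234.0]]
0.4 [[355.6, 156.2], [371.0, 194.5], [389.2, 230.6], [387.6, 233.0]]
```

View pics/topc.png

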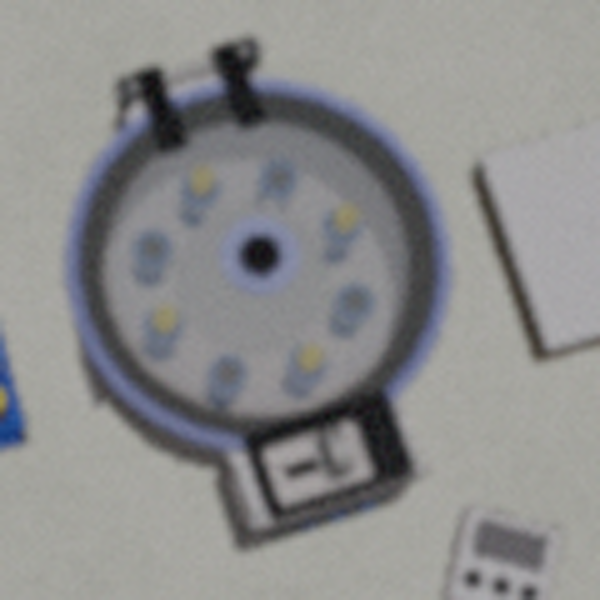

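Call:
send_rows(
  moves=[1, -5, -5, -2, -0.1, 1, -10, -9, -4, -0.2, 1, -15, -13.5, -6, -0.3, 1, -20, -18, -6.5, -0.3, 1, -25, -22.5, -6.5, -0.3, 1, -30, -27, -6.5, -0.3, 1, -35, -32, -6.5, -0.3, 1, -38, -38, -6.5, -0.4, 1, -41, -44, -6.5, -0.5, 1, -44, -50, -6.5, -0.6, 1, -47, -56, -6.5, -0.6, 1, -49, -61.5, -6.5, -0.6, 1, -50.5, -67.5, -6.5, -0.6, 1, -50.5, -67.5, -6.5, -0.6, 1, -50.5, -67.5, -6.5, -0.6],
)

```text
time_s: 2.78
eef_pos: [471.3, -186.0, 322.1]
ee_rot: [[-0.962, -0.271, 0.001], [-0.271, 0.962, -0.002], [-0.0, -0.003, -1.0]]
ft_force: [-0.9, 0.6, -0.0]
opening: 85.3
finger_force: 0.0
```

```bash
python3 - <<'E'
from h import *
s=r.read_state();im=grab_frame('wrist');cv2.imwrite('pics/w1.png',im[:,:,::-1])
print(s['time_s'],s['eef_pos'],np.round(s['ee_rot'],3).tolist(),np.round(s['qpos'],2),np.abs(s['dq']).max())
np.savez('w1.npz',p=s['eef_pos'],R=s['ee_rot'])
for t in ('catch_tab','catch','lid_hinge','centrifuge'):
    print(t,[(np.round(x['centre'],1).tolist(),round(x['conf'],2)) for x in models.look_for(t,'wrist')[:2]])
E
```

```text
2.775 [ 471.25573898 -186.02757446  322.05074666] [[-0.962, -0.271, 0.001], [-0.271, 0.962, -0.002], [-0.0, -0.003, -1.0]] [-0.47  0.04  0.79  1.89 -0.03  1.22  2.18] 0.09988489752961681
catch_tab [([479.4, -186.2, 180.0], 0.67)]
catch [([480.8, -184.1, 177.2], 0.71)]
lid_hinge [([569.1, -165.5, 147.2], 0.96)]
centrifuge [([560.2, -161.0, 141.9], 0.64)]
```

View pics/w1.png

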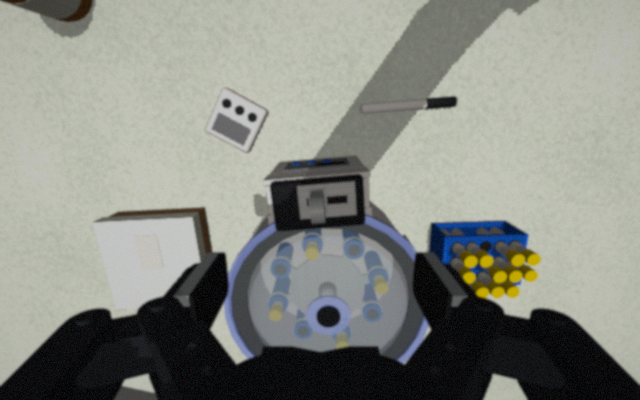

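```bash
python3 - <<'E'
from h import *
im=cv2.imread('pics/w1.png');cv2.imwrite('pics/w1c.png',cv2.resize(im[145:245,255:380],None,fx=6,fy=6,interpolation=cv2.INTER_CUBIC))
E
```

```text
(no output)
```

View pics/w1c.png

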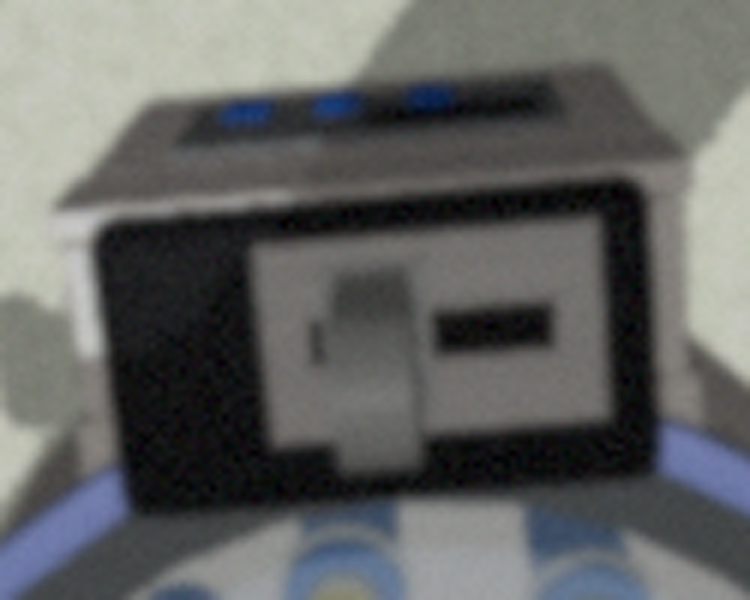

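```bash
cat >> h.py <<'E'
def ray(px,z,p,R,cam=None):
    m=camera_model('wrist');H=m['hand_eye'];K=m['mtx']
    d=R@H[:3,:3]@np.linalg.solve(K,[px[0],px[1],1]);o=p+R@H[:3,3]
    return o+d*(z-o[2])/d[2]
E
python3 - <<'E'
from h import *
w=np.load('w1.npz');f=lambda u,v,z:ray((u/6+255,v/6+145),z,w['p'],w['R'])[:2]
g=np.array([f(*c,144) for c in((98,225),(640,185),(655,465),(135,515))])
print(g.round(1),[np.linalg.norm(g[i]-g[(i+1)%4]).round(1) for i in range(4)])
e=g[1]-g[0]+g[2]-g[3];yaw=np.arctan2(-e[0],e[1]);print('yaw',yaw,'grip c',g.mean(0))
R=np.array([[np.cos(yaw),-np.sin(yaw)],[np.sin(yaw),np.cos(yaw)]])
gc=g.mean(0)
for n,q in dict(basefront=f(372,270,144),toplow=f(380,475,182),topfront=f(375,400,182),L=f(335,440,182),Rr=f(425,440,182)).items(): print(n,q.round(1),(R.T@(q-gc)).round(1))
E
```

```text
[[ 481.5 -232.8]
 [ 451.6 -151. ]
 [ 496.2 -134. ]
 [ 528.6 -215.4]] [np.float64(87.1), np.float64(47.8), np.float64(87.5), np.float64(50.2)]
yaw 0.36422374545100267 grip c [ 489.48434051 -183.31431685]
basefront [ 476.7 -188.4] [-13.7  -0.3]
toplow [ 496.5 -181.3] [ 7.3 -0.6]
topfront [ 485.7 -185.1] [-4.2 -0.3]
L [ 493.1 -189. ] [ 1.4 -6.6]
Rr [ 489.6 -176.5] [2.5 6.4]
```

```bash
python3 - <<'E'
from h import *
s=r.read_state();print(s['time_s'],s['eef_pos'],np.abs(s['dq']).max(),s['ee_rot'])
print(row([488,-184,240],.35),row([488,-184,176],.35))
E
```

```text
3.025 [ 473.01316191 -177.64311874  321.10143925] 0.0054008348557286825 [[-9.58333493e-01 -2.85651616e-01 -2.64263238e-04]
 [-2.85651736e-01  9.58333175e-01  7.82420217e-04]
 [ 2.97526288e-05  8.25306753e-04 -9.99999659e-01]]
(array([-1.25, -1.04,  8.11]), np.float64(-0.06031358855075508)) (array([-1.26, -1.05, 14.51]), np.float64(-0.06031358855075508))
```

Call:
send_rows(
  moves=[0.7, -0.6, -0.5, 4, -0.06, 0.7, -1.2, -1, 8, -0.06, 0.7, -1.2, -1, 8, -0.06, 0.7, -1.2, -1, 8, -0.06],
)

```text
time_s: 3.52
eef_pos: [487.7, -185.2, 242.3]
ee_rot: [[-0.94, -0.341, 0.001], [-0.341, 0.94, -0.0], [-0.001, -0.0, -1.0]]
ft_force: [0.2, 0.5, 0.3]
opening: 59.8
finger_force: 0.0
```

```bash
python3 - <<'E'
from h import *
grab_frame('top');
s=r.read_state();im=grab_frame('wrist')
print(s['time_s'],s['eef_pos'],np.abs(s['dq']).max(),np.round(s['ee_rot'],3).tolist())
np.savez('w2.npz',p=s['eef_pos'],R=s['ee_rot'])
cv2.imwrite('pics/w2.png',cv2.resize(im[100:300,210:430,::-1],None,fx=3,fy=3,interpolation=cv2.INTER_CUBIC))
E
```

```text
3.575 [ 488.07206563 -185.53372054  242.89195712] 0.01100771431984373 [[-0.94, -0.341, 0.003], [-0.341, 0.94, -0.0], [-0.002, -0.001, -1.0]]
```

View pics/w2.png

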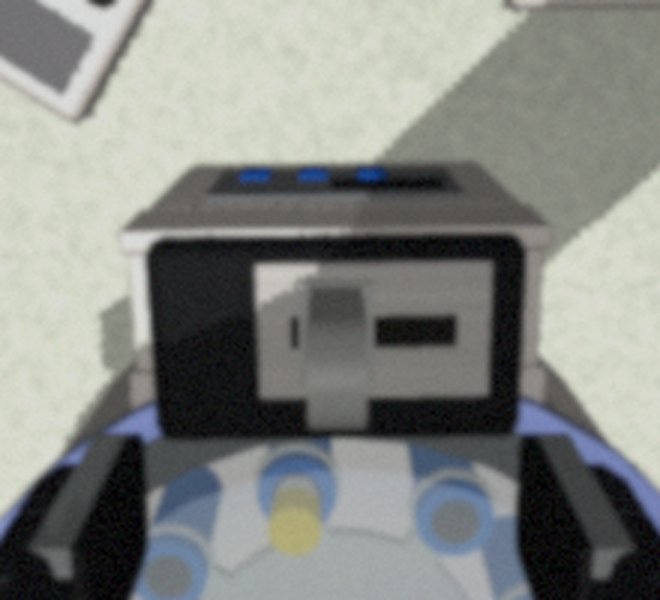

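```bash
python3 - <<'E'
from h import *
w=np.load('w2.npz');f=lambda u,v,z:ray((u/3+210,v/3+100),z,w['p'],w['R'])[:2]
g=np.array([f(*c,144) for c in((148,238),(523,236),(518,432),(160,436))])
print(g.round(1),[np.linalg.norm(g[i]-g[(i+1)%4]).round(1) for i in range(4)])
e=g[1]-g[0]+g[2]-g[3];yaw=np.arctan2(-e[0],e[1]);print('yaw',yaw,'grip c',g.mean(0))
yaw=.35;R=np.array([[np.cos(yaw),-np.sin(yaw)],[np.sin(yaw),np.cos(yaw)]])
gc=g.mean(0)
for n,q in dict(basefront=f(335,286,144),toplow=f(337,430,182),L=f(304,410,182),Rr=f(370,410,182)).items(): print(n,q.round(1),(R.T@(q-gc)).round(1))
s=r.read_state()
tab=(f(304,410,182)+f(370,410,182))/2; a=R.T@(tab-gc); print(gc+R@[-2,a[1]])
print(row([*(gc+R@[-2,a[1]]),176],.35,s))
E
```

```text
[[ 480.8 -234.1]
 [ 450.4 -151.6]
 [ 496.8 -133.1]
 [ 528.2 -216.7]] [np.float64(87.9), np.float64(50.0), np.float64(89.3), np.float64(50.5)]
yaw 0.3563779058286719 grip c [ 489.06365082 -183.87477447]
basefront [ 476.8 -188.9] [-13.2  -0.5]
toplow [ 495.6 -181.8] [ 6.9 -0.3]
L [ 493.8 -189.6] [ 2.5 -7. ]
Rr [ 489.2 -177. ] [2.5 6.4]
[ 487.28802303 -184.84306211]
(array([0.08, 0.13, 6.72]), np.float64(-0.002863451984045362))
```

Call:
send_rows(
  moves=[0.6, 0, 0.1, 3.5, 0, 0.5, 0, 0.1, 6, 0, 0.5, 0, 0.1, 6.7, 0, 0.5, 0, 0.1, 6.7, 0, 0.2, 0, 0.1, 6.7, 0, 0, 0, 0.1, 6.7, 0, 0, 0, 0.1, 6.7, 0, 0, 0, 0.1, 6.7, 0, 0, 0, 0.1, 6.7, 0],
  force=50,
)

```text
time_s: 4.75
eef_pos: [487.5, -184.9, 175.6]
ee_rot: [[-0.94, -0.341, 0.002], [-0.341, 0.94, 0.0], [-0.002, -0.0, -1.0]]
ft_force: [-1.6, 1.4, 5.1]
opening: 11.4
finger_force: 50.3
```

Call:
send_rows(
  moves=[0, 0, 0.5, 0, 0, 0, 0, 1, 0, 0, 0, 0, 1.5, 0, 0, 0, 0, 1.6, 0, 0, 0, 0, 1.6, 0, 0, 0, 0, 1.6, 0, 0],
)

```text
time_s: 5.5
eef_pos: [483.1, -173.3, 175.7]
ee_rot: [[-0.941, -0.339, 0.006], [-0.339, 0.941, -0.006], [-0.004, -0.008, -1.0]]
ft_force: [2.8, -6.9, 0.8]
opening: 10.9
finger_force: 49.8
```

```bash
python3 - <<'E'
from h import *
s=r.read_state();print(s['time_s'],s['eef_pos'],s['ft_force'],s['opening'],s['finger_force'])
d=np.array(s['eef_pos'])[:2]-[487.5,-184.9];print(d@[-.341,.94],d@[.94,.341])
for th in np.arange(0,.54,.05).tolist()+[.53]:
    x=-256*np.cos(th)+34*np.sin(th)+256; z=256*np.sin(th)+34*np.cos(th)-34; print(round(th,2),(-x/10).round(2),(-z/10).round(2))
im=grab_frame('wrist');cv2.imwrite('pics/w3.png',cv2.resize(im[100:300,210:430,::-1],None,fx=2,fy=2))
E
```

```text
5.5 [ 483.09223098 -173.31449709  175.69569666] [ 2.77103985 -6.85814413  0.77766229] 10.901959321538556 49.76200997829437
12.39342197166404 -0.1926463813258282
0.0 -0.0 -0.0
0.05 -0.2 -1.28
0.1 -0.47 -2.54
0.15 -0.8 -3.79
0.2 -1.19 -5.02
0.25 -1.64 -6.23
0.3 -2.15 -7.41
0.35 -2.72 -8.57
0.4 -3.34 -9.7
0.45 -4.03 -10.8
0.5 -4.76 -11.86
0.53 -5.23 -12.48
```

View pics/w3.png

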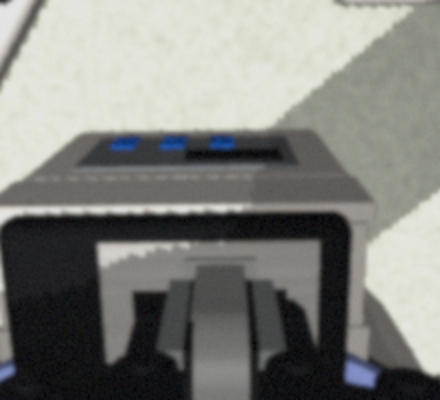

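Call:
send_rows(
  moves=[0, 0, 0.35, 0, 0, 0, 0, 0.35, 0, 0, 0, 0, 0.35, 0, 0, 0, -0.1, 0.35, -0.6, 0, 0, -0.2, 0.35, -1.3, 0, 0, -0.35, 0.35, -2, 0, 0, -0.45, 0.35, -2.5, 0, 0, -0.6, 0.35, -3.1, 0, 0, -0.6, 0.35, -3.1, 0, 0, -0.6, 0.35, -3.1, 0],
)

```text
time_s: 6.8
eef_pos: [486.6, -167.8, 205.3]
ee_rot: [[-0.941, -0.339, 0.004], [-0.339, 0.941, -0.007], [-0.001, -0.008, -1.0]]
ft_force: [4.4, -6.9, -5.5]
opening: 11.2
finger_force: 48.7
```

```bash
python3 - <<'E'
from h import *
s=r.read_state();print(s['time_s'],s['eef_pos'],s['ft_force'],s['moment'],s['opening'],s['finger_force'])
d=np.array(s['eef_pos'])[:2]-[487.5,-184.9];print(d@[-.341,.94],d@[.94,.341])
im=grab_frame('side');cv2.imwrite('pics/s2.png',cv2.resize(im[130:230,250:400,::-1],None,fx=4,fy=4))
E
```

```text
6.8 [ 486.63203197 -167.812939    205.32979846] [ 4.42799919 -6.89257496 -5.4750298 ] [-1.60860695 -0.59402527  0.34366543] 11.22259298611552 48.71771067380905
16.357814434858735 5.010797855945295
```

View pics/s2.png

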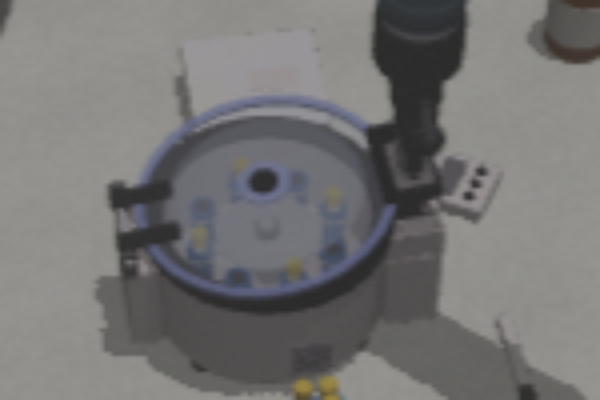

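Call:
send_rows(
  moves=[0, -0.1, 0, -0.4, 0, 0, -0.2, 0, -0.8, 0, 0, -0.4, 0, -1.4, 0, 0, -0.6, 0, -2, 0, 0, -0.8, 0, -2.6, 0, 0, -1.05, 0, -3.2, 0, 0, -1.3, 0, -3.8, 0, 0, -1.55, 0, -4.35, 0, 0, -2.1, 0, -5.5, 0, 0, -2.75, 0, -6.65, 0, 0, -3.1, 0, -7.2, 0, 0, -3.45, 0, -7.75, 0, 0, -3.8, 0, -8.3, 0, 0, -4.15, 0, -8.8, 0, 0, -4.4, 0, -9.2, 0, 0, -4.7, 0, -9.6, 0, 0, -4.7, 0, -9.6, 0, 0, -4.7, 0, -9.6, 0, 0, -4.7, 0, -9.6, 0, 0, -4.7, 0, -9.6, 0],
)

```text
time_s: 9.35
eef_pos: [529.1, -152.3, 299.8]
ee_rot: [[-0.941, -0.338, -0.0], [-0.338, 0.941, -0.007], [0.003, -0.007, -1.0]]
ft_force: [3.9, -8.1, -6.9]
opening: 11.7
finger_force: 48.9
```

```bash
python3 - <<'E'
from h import *
im=grab_frame('side');
s=r.read_state();print(s['time_s'],s['eef_pos'],s['ft_force'],s['opening'],s['finger_force'],np.abs(s['dq']).max())
d=np.array(s['eef_pos'])[:2]-[487.5,-184.9];print(d@[-.341,.94],d@[.94,.341])
cv2.imwrite('pics/s3.png',cv2.resize(im[110:260,230:400,::-1],None,fx=4,fy=4))
E
```

```text
9.4 [ 529.06428244 -152.25901465  299.78190661] [ 4.33474782 -7.14698804 -6.67940422] 11.348255852688643 48.91430763884273 0.001967649168874607
16.509105912212437 50.201001497377725
```

View pics/s3.png

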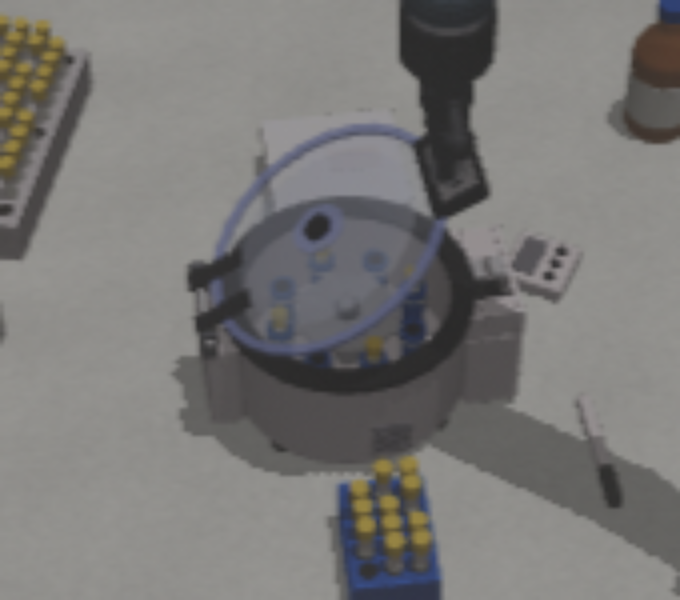

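The side picture shows the lid tilted open in the gripper (grip at about (455,175) in the crop), with the tube rack, timer and marker where they were. The measured rise puts the opening at about 0.53 rad, and the arm is steady.

```bash
python3 -c "
from workcell import r
print(r.close_job())"
```

```text
the job is handed in; nothing more can be done
None
```

The catch was pulled left until it let go, then the lid was raised to about 0.53 rad (front edge about 13 cm up by my measurement); the gripper still holds it there, steady, nothing else on the bench was touched, and the job was handed in after about 9.4 s.

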